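# Demould a cast bush and draw the core pin to its line

### The job

Lift the white flanged bush out of the mould, off the core pin, and stand it flange down and wholly on the round cork mat. Then grip the steel core pin and draw it straight up out of its bore, without forcing it sideways, just until the dark line round its shank shows a little above the mould's top face (line fully clear, by no more than about a centimetre), and finish while holding it there, its lower end still in the bore. Leave the printed samples and the scraper where they are.

Things in the scene. Friction and masses are not known exactly. Their poses are not given: they have to be found in the camera images.
- mould: grey printed casting mould, a square block 120 x 120 x 80 mm fixed to the table; origin at the centre of its underside, z up. In its top face is a round cavity 73 mm across and 8 mm deep, and from the centre of the cavity floor a snug vertical bore of 21 mm diameter goes down another 62 mm (its floor is 10 mm above the table)
- mould_top (a point): centre of the mould's top face, on the bore's axis, 80 mm above the table (level with the rim of the cavity)
- bush: white cast flanged bush, loose, about 90 g, starting in the cavity. Flange 70 mm across, 8 mm thick; round hub 44 mm across rising 36 mm above it (44 mm tall in all); 26 mm hole right through, around the core pin. Origin at the centre of the flange's underside, z up through the hub. In the mould the flange is level with the mould's top face and the hub stands 36 mm above it
- bush_top (a point): centre of the hub's top end, 44 mm above the bush's origin
- core_pin: plain round steel pin, loose, 20 mm diameter, 98 mm long, about 0.2 kg, upright in the bore with its foot on the bore's floor; origin at the centre of its foot, z up. Its top then stands 28 mm above the mould's top face, 8 mm below the hub's top: it can be gripped only once the bush is off. Only weight and rubbing hold it; let go, it drops back
- pin_mark (a point): centre of the narrow dark ring line (3 mm wide) round the pin's shank, 45 mm above its foot, 53 mm below its top. With the pin home it is hidden in the bore, 25 mm below the mould's top face
- pin_top (a point): centre of the pin's top end, 98 mm above its foot
- cork_mat: flat round cork mat, 150 mm across, 4 mm thick, fixed to the table; origin at the centre of its underside
- gear: bystander, leave alone: grey spoked gear lying flat, 75 mm across, 8 mm thick; origin at its underside
- elephant: bystander, leave alone: orange toy elephant, about 60 x 30 x 42 mm; origin at its underside
- elephant2: bystander, leave alone: grey toy elephant, about 60 x 30 x 42 mm; origin at its underside
- chess_tower: bystander, leave alone: white chess rook, 40 mm base, 90 mm tall; origin at its underside
- arch_model: bystander, leave alone: white vaulted model, 50 x 43 x 50 mm; origin at its underside
- blue_model: bystander, leave alone: small blue stepped model, about 50 x 30 x 34 mm; origin at its underside
- scraper: bystander, leave alone: print scraper lying flat, 200 mm long

How it is judged:
By the outcome, as a careful person would: the job done as asked, in the order asked, and still so for the second after the job is handed in, while the arm keeps its last pose, push and grip.
It also fails if it takes over 54 s, if anything falls off the work surface, if the arm or the gripper's body presses on something with over 40 N, if the wrist force passes 120 N, or if a joint passes its speed limit or range.

### The arm

A 7-joint arm with a two-finger parallel gripper is mounted at the origin on the work surface. World frame = base frame: x ahead of the robot, y to its left, z up, the work surface at z = 0. Lengths are in m, angles in rad, forces in N, time in s.
With the tool pointing down it reaches from about 0.4 to 0.85 m from the base axis. Payload 6.9 kg.
Tool frame: the origin (TCP) lies at the very end of the fingers, on their centre line; the grasp point (between the pads) lies 19 mm behind it (arm.tcp_to_grasp is the distance from the TCP to the grasp point, in m); z points along the fingers, y is the line along which they close (so a half turn about z gives the same grasp; the last joint's range is limited). The gripper opens to 85 mm and grips with 20 to 120 N. Pads are 22 mm wide; open, the fingers measure 114 mm over their backs; the gripper's body (76 mm by 85 mm) begins 54 mm behind the grasp point. The pads swing forward as they close: fully open they stand 13 mm farther back than shut.
Start: joints at [-1.177, 0.507, -0.238, 1.5, 0.126, 1.149, -0.155], TCP at [0.177, 0.599, 0.231] pointing down, gripper open.
Joint ranges: [-3.08, 3.08], [-0.24, 2.05], [-1.43, 1.35], [0, 2.5], [-1.52, 4.66], [0.17, 1.96], [-2.89, 2.89]. Speed limits (rad/s): [2.39, 2.39, 3.14, 3.14, 3.14, 3.14, 3.14].

### API

Orientations are given as a rotation vector (axis times angle).
In Python, from cell import arm, eyes, ticket gives the robot as it stands.
- The arm moves only by the tool move_arm, never from a script. Its argument "rows" is a list of rows, each an object of numbers: "ax", "ay", "az": the turn, a rotation vector about the tool's x, y, z in degrees; "dx", "dy", "dz": the shift along the tool's x, y, z in cm; "fingers": the opening, from 0 (shut) to 1 (fully open). A call has 1 to 10 rows; each row is the pose to reach, as a shift and turn from the pose commanded when the call began, along the tool's axes at that moment; what a row does not reach only later rows make up. A row lasts 1/10 s, in which the tool goes at most 50 mm and 8.59 degrees, less where a joint would pass 70% of its speed; a pose out of reach is approached as far as the arm can. A call with a gripper value outside its range is refused whole. The fingers move at their own pace and stop on an object; the grip force is fixed at half the most. Time passes only in rows, so rows that repeat a pose let the fingers close. It gives the time, the measured TCP pose, the force, the opening and the grip force at its end, in the units of the state.
- arm.state(): the state, without advancing time (a new reading comes with each control period).
- eyes.snapshot(name): name is "side" or "top" or "wrist"; returns (picture, depth): 384x512x3 uint8, red, green, blue; 384x512 float32, m along the optical axis (not along the pixel's ray), 0 where there is no reading.
- eyes.camera_params(name): a dict with "fov_y" (degrees; the focal length in pixels is half the picture's height over the tangent of half this angle, whatever the lens; pixels are square), "cx", "cy" (the principal point, pixels), "k1" (the pictures are not rectified: a ray, as slopes to the right and down, at radius r is drawn at 1 + k1 r^2 times it, then the intrinsics apply), "rvec" (rotation vector, rad) and "tvec" (3), from world to camera coordinates, as OpenCV has them; the wrist camera has in their place "hand_eye" (4x4, takes a point from camera to tool coordinates, whose origin is the TCP and whose axes are the flange's). Camera axes: x right, y down, z forward; pixel columns grow to the right and rows downward; lengths in m; the calibration is good to about 2 mm. A picture is of the moment at which its call begins: read the wrist's pose just before it. camera_params takes no time and is no camera call.
- ticket.job_done(): hands the job in; it is judged then, once.
The state is a dict: "t": time; "q": joint angles; "qd": joint speeds; "effort": joint torques, N m; "eef_pos": TCP position; "tool_rot": TCP orientation; "ft_force": force on the tool from outside, world axes, zero at the start; "wrist_torque": the same for the moment, N m; "width": finger opening in m; "finger_force": force on a finger pad.
Only numpy, scipy, OpenCV 4.12 (cv2) and the standard library are available. Lean on these libraries where they do the work, as an engineer would, in place of code of your own. Each camera call takes 0.05 s, during which the arm holds its last target. There are 200 camera calls.

## Working session

There is one attempt and no reset: what is moved stays moved. The work goes in short steps, Python scripts to look and compute and a tool call to move; the robot and the scene stay as the last step left them, time stands still between calls to the robot, and variables do not carry over. Pictures are saved under pics/ and viewed, at most 10 in all, crops included, and the job is handed in when it is done.

Besides the shell and the picture viewer there is one more tool, called after ">>>" as a command line: name --argument value ..., lists and objects as JSON in quotes. move_arm: Moves the arm, as the interface text tells. Its arguments: {"type":"object","properties":{"rows":{"type":"array","items":{"type":"object","properties":{"ax":{"type":"number"},"ay":{"type":"number"},"az":{"type":"number"},"dx":{"type":"number"},"dy":{"type":"number"},"dz":{"type":"number"},"fingers":{"type":"number"}}}}},"required":["rows"]}

```bash
mkdir -p pics; cat > h.py <<'E'
import numpy as np, cv2
from scipy.spatial.transform import Rotation as R
from cell import arm, eyes, ticket
def pose():
    s=arm.state(); T=np.eye(4); T[:3,:3]=R.from_rotvec(s["tool_rot"]).as_matrix(); T[:3,3]=s["eef_pos"]; return T
def snap(n):
    T=pose(); p,d=eyes.snapshot(n); c=eyes.camera_params(n)
    if n=="wrist": M=T@np.array(c["hand_eye"])
    else:
        M=np.eye(4); M[:3,:3]=R.from_rotvec(c["rvec"]).as_matrix(); M[:3,3]=c["tvec"]; M=np.linalg.inv(M)
    np.savez(f"pics/{n}.npz",p=p,d=d,M=M,f=192/np.tan(np.radians(c["fov_y"])/2),c=[c["cx"],c["cy"]],k=c["k1"])
    return p,d
def ray(n,u,v):
    z=np.load(f"pics/{n}.npz"); f=float(z["f"]); K=np.array([[f,0,z["c"][0]],[0,f,z["c"][1]],[0,0,1]])
    q=cv2.undistortPoints(np.array([[[u,v]]],float),K,np.array([float(z["k"]),0,0,0,0]))[0,0]
    return z["M"],np.array([q[0],q[1],1.]),z["d"]
def at_z(n,u,v,h):
    M,q,_=ray(n,u,v); w=M[:3,:3]@q; o=M[:3,3]; return o+w*(h-o[2])/w[2]
def at_d(n,u,v):
    M,q,d=ray(n,u,v); return M[:3,:3]@q*float(d[int(round(v)),int(round(u))])+M[:3,3]
E
python3 - <<'E'
from h import *
ims=[snap(n)[0] for n in("top","side")]
cv2.imwrite("pics/top1.png",cv2.resize(ims[0][:,:,::-1],(800,600)))
cv2.imwrite("pics/side1.png",cv2.resize(ims[1][:,:,::-1],(800,600)))
s=arm.state();print(s["tool_rot"],s["eef_pos"],pose()[:3,:3].round(3),s["width"],arm.tcp_to_grasp)
E
```

```text
[-4.50452990e-01 -3.10893625e+00  2.46755940e-03] [0.17735659 0.59884224 0.23052737] [[-0.959  0.284 -0.   ]
 [ 0.284  0.959 -0.002]
 [-0.    -0.002 -1.   ]] 0.08555365488818402 0.0187
```

View pics/top1.png

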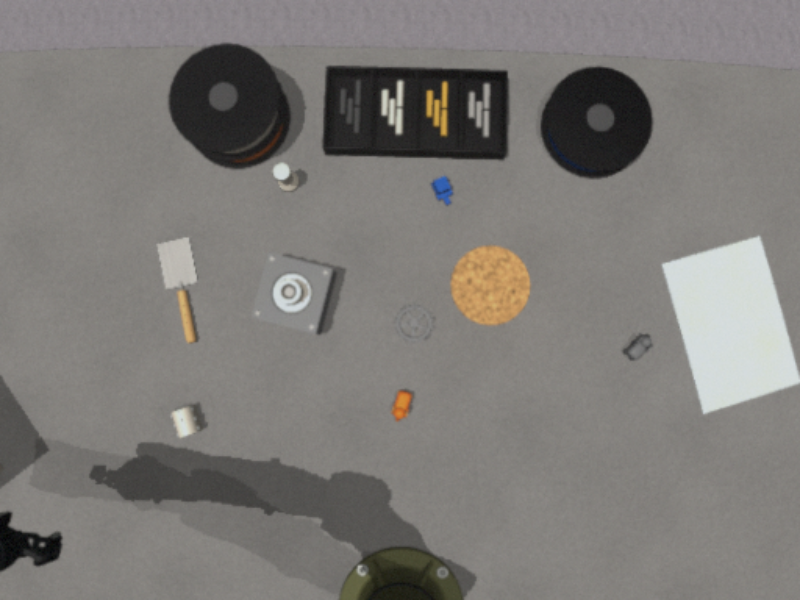

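View pics/side1.png

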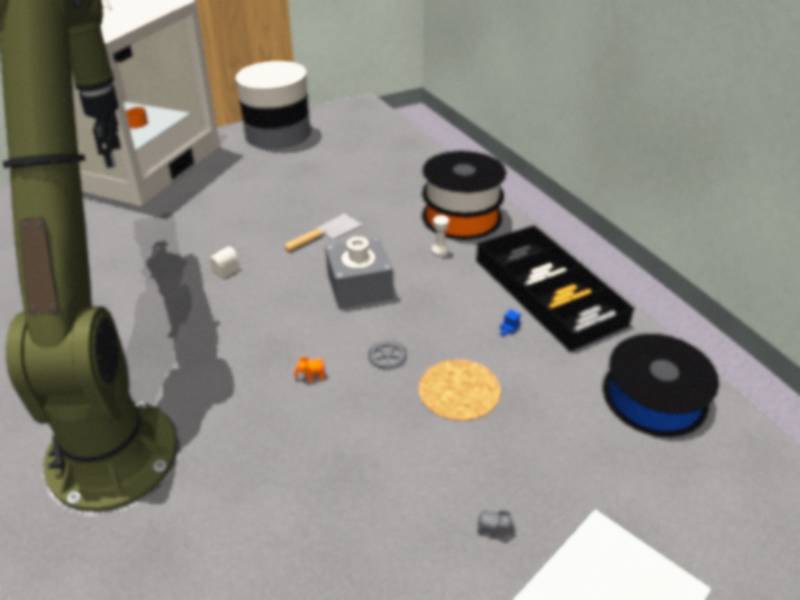

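The top view shows the hub at about (291,291) and the mat at (491,285) in 800x600 pixels. The elephant, gear and rook lie clear of the line between them.

```bash
python3 - <<'E'
from h import *
s=1.5625
for nm,u,v,h in[("hub",291,291,.116),("flange",292.5,293,.08),("mat",491,285.5,.004)]:
    print(nm,at_z("top",u/s,v/s,h).round(4),at_d("top",u/s,v/s).round(4))
for nm,u,v,h in[("hub",357,243,.116),("mat",460,388.5,.004)]: print("side",nm,at_z("side",u/s,v/s,h).round(4))
for c in[(271,257),(334,267),(317,332),(254,316)]: print(at_z("top",c[0]/s,c[1]/s,.08).round(4))
E
```

```text
hub [0.581  0.2068 0.116 ] [0.5812 0.2074 0.1124]
flange [0.5799 0.2097 0.08  ] [0.5779 0.2048 0.1112]
mat [ 0.6097 -0.1495  0.004 ] [ 0.6095 -0.1493  0.0056]
side hub [0.5778 0.2095 0.116 ]
side mat [ 0.6088 -0.1508  0.004 ]
[0.643  0.2509 0.08  ]
[0.6282 0.1375 0.08  ]
[0.5122 0.1635 0.08  ]
[0.5369 0.2772 0.08  ]
```

>>> move_arm --rows '[{"dx": -5,"dy": -2.6,"fingers": 1},{"dx": -10,"dy": -5.2,"fingers": 1},{"dx": -15,"dy": -7.8,"fingers": 1},{"dx": -20,"dy": -10.4,"fingers": 1},{"dx": -25,"dy": -13,"fingers": 1},{"dx": -30,"dy": -15.6,"fingers": 1},{"dx": -35,"dy": -18.2,"fingers": 1},{"dx": -40,"dy": -21,"fingers": 1},{"dx": -45,"dy": -23.5,"fingers": 1},{"dx": -49.7,"dy": -26,"fingers": 1}]'

```text
invalid input at $.rows[0]: expected keys ax, ay, az, dx, dy, dz, fingers
```

>>> move_arm --rows '[{"ax": 0,"ay": 0,"az": 0,"dz": 0,"dx": -5,"dy": -2.6,"fingers": 1},{"ax": 0,"ay": 0,"az": 0,"dz": 0,"dx": -10,"dy": -5.2,"fingers": 1},{"ax": 0,"ay": 0,"az": 0,"dz": 0,"dx": -15,"dy": -7.8,"fingers": 1},{"ax": 0,"ay": 0,"az": 0,"dz": 0,"dx": -20,"dy": -10.4,"fingers": 1},{"ax": 0,"ay": 0,"az": 0,"dz": 0,"dx": -25,"dy": -13,"fingers": 1},{"ax": 0,"ay": 0,"az": 0,"dz": 0,"dx": -30,"dy": -15.6,"fingers": 1},{"ax": 0,"ay": 0,"az": 0,"dz": 0,"dx": -35,"dy": -18.2,"fingers": 1},{"ax": 0,"ay": 0,"az": 0,"dz": 0,"dx": -40,"dy": -21,"fingers": 1},{"ax": 0,"ay": 0,"az": 0,"dz": 0,"dx": -45,"dy": -23.5,"fingers": 1},{"ax": 0,"ay": 0,"az": 0,"dz": 0,"dx": -49.7,"dy": -26,"fingers": 1}]'

```text
t: 1.1
eef_pos: [0.5375, 0.2497, 0.2311]
tool_rot: [-0.45, -3.109, 0.0]
ft_force: [0.5, 1.1, 0.4]
width: 0.0856
finger_force: 0.0
```

>>> move_arm --rows '[{"ax": 0,"ay": 0,"az": 0,"dz": 0,"dx": -4,"dy": -2,"fingers": 1},{"ax": 0,"ay": 0,"az": 0,"dz": 0,"dx": -5.2,"dy": -2.7,"fingers": 1},{"ax": 0,"ay": 0,"az": 0,"dz": 0,"dx": -5.2,"dy": -2.7,"fingers": 1},{"ax": 0,"ay": 0,"az": 0,"dz": 0,"dx": -5.2,"dy": -2.7,"fingers": 1}]'

```text
t: 1.5
eef_pos: [0.5776, 0.212, 0.2308]
tool_rot: [-0.449, -3.108, -0.001]
ft_force: [-0.8, 0.4, -0.5]
width: 0.0849
finger_force: 0.0
```

```bash
python3 - <<'E'
from h import *
p,d=snap("wrist"); cv2.imwrite("pics/w1.png",cv2.resize(p[:,:,::-1],(800,600)))
s=arm.state();print(s["t"],s["q"],s["eef_pos"],s["ft_force"],pose()[:3,:3].round(4),eyes.camera_params("wrist"))
E
```

```text
1.55 [-0.29980198  0.48852007 -0.14870477  1.52789924  0.07518332  1.13156884
  0.82215896] [0.57725356 0.21280596 0.23110877] [-0.39722062  0.88187113  0.67985704] [[-9.596e-01  2.814e-01 -1.300e-03]
 [ 2.814e-01  9.596e-01  1.100e-03]
 [ 1.600e-03  7.000e-04 -1.000e+00]] {'fov_y': 68.31471934564333, 'cx': 257.6872354941315, 'cy': 190.34466760440569, 'k1': -0.003636699484658479, 'hand_eye': array([[ 4.51322432e-04, -9.46711576e-01, -3.22082269e-01,
         8.28873840e-02],
       [ 9.99997815e-01,  1.08474946e-03, -1.78719376e-03,
        -7.75876234e-05],
       [ 2.04133559e-03, -3.22080758e-01,  9.46709997e-01,
        -1.43393686e-01],
       [ 0.00000000e+00,  0.00000000e+00,  0.00000000e+00,
         1.00000000e+00]])}
```

View pics/w1.png

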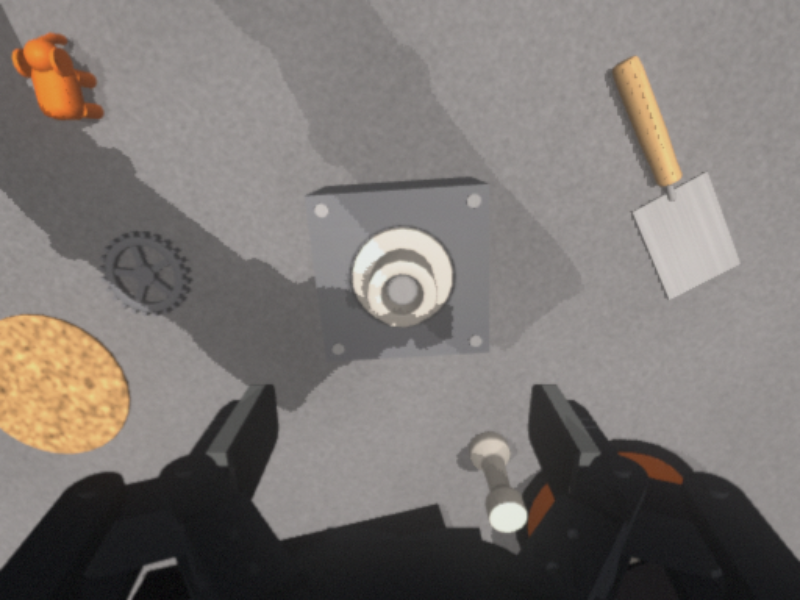

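The wrist view shows the hub top near (402,290), with the pin end inside it at about (403,290) and the mould square-on. I'll take an enlarged crop for the exact centres.

```bash
python3 - <<'E'
from h import *
p=np.load("pics/wrist.npz")["p"][135:220,210:310]
cv2.imwrite("pics/w1c.png",cv2.resize(p[:,:,::-1],None,fx=7,fy=7,interpolation=cv2.INTER_CUBIC))
E
```

```text
(no output)
```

View pics/w1c.png

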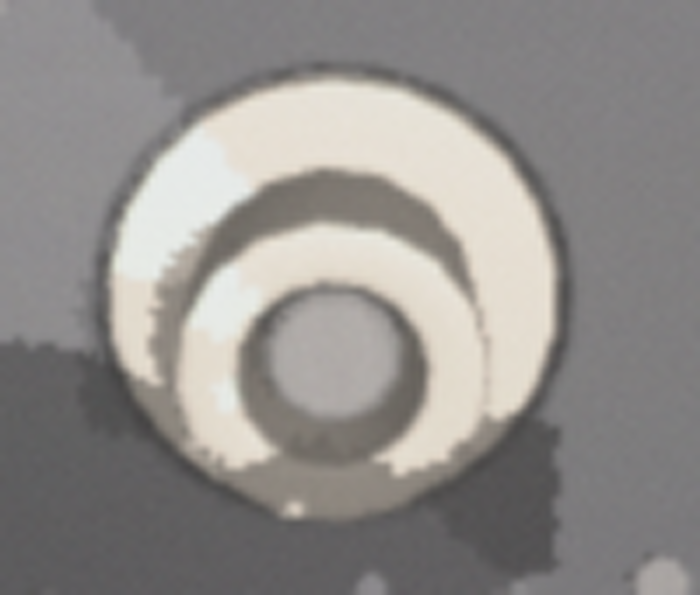

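```bash
python3 - <<'E'
from h import *
f=lambda x,y,h:at_z("wrist",210+(x+.5)/7-.5,135+(y+.5)/7-.5,h).round(4)
print("hub",f(332.5,372,.116),"hole",f(333,374.5,.116),"pin",f(335,352,.108))
print("hub w",f(175,371,.116)-f(490,371,.116),"pin w",f(268,352,.108)-f(402,352,.108))
print("flange top edge",f(333,76,.08), f(108,290,.08),f(558,290,.08))
T=np.array(pose()); print("mat",at_z("top",491/1.5625,285.5/1.5625,.004))
for d in (f(333,373,.116),): print("tool delta", (T[:3,:3].T@(d-T[:3,3])).round(4))
E
```

```text
hub [0.5793 0.2104 0.116 ] hole [0.5797 0.2103 0.116 ] pin [0.5791 0.2108 0.108 ]
hub w [-0.0122 -0.0414  0.    ] pin w [-0.0053 -0.0181  0.    ]
flange top edge [0.5461 0.2201 0.08  ] [0.5681 0.1774 0.08  ] [0.5876 0.244  0.08  ]
mat [ 0.60967422 -0.14948924  0.004     ]
tool delta [-0.003  -0.0018  0.1151]
```

>>> move_arm --rows '[{"ax": 0,"ay": 0,"az": 0,"dx": -0.25,"dy": -0.15,"dz": 4,"fingers": 1},{"ax": 0,"ay": 0,"az": 0,"dx": -0.25,"dy": -0.15,"dz": 8,"fingers": 1},{"ax": 0,"ay": 0,"az": 0,"dx": -0.25,"dy": -0.15,"dz": 11,"fingers": 1},{"ax": 0,"ay": 0,"az": 0,"dx": -0.25,"dy": -0.15,"dz": 13,"fingers": 1},{"ax": 0,"ay": 0,"az": 0,"dx": -0.25,"dy": -0.15,"dz": 14.5,"fingers": 1},{"ax": 0,"ay": 0,"az": 0,"dx": -0.25,"dy": -0.15,"dz": 14.5,"fingers": 1},{"ax": 0,"ay": 0,"az": 0,"dx": -0.25,"dy": -0.15,"dz": 14.5,"fingers": 1}]'

```text
t: 2.25
eef_pos: [0.5799, 0.2103, 0.0868]
tool_rot: [-0.447, -3.109, -0.001]
ft_force: [0.2, -0.4, 0.7]
width: 0.0856
finger_force: 0.0
```

Now close on the hub.

>>> move_arm --rows '[{"ax": 0,"ay": 0,"az": 0,"dx": 0,"dy": 0,"dz": 0,"fingers": 0.3},{"ax": 0,"ay": 0,"az": 0,"dx": 0,"dy": 0,"dz": 0,"fingers": 0.3},{"ax": 0,"ay": 0,"az": 0,"dx": 0,"dy": 0,"dz": 0,"fingers": 0.3},{"ax": 0,"ay": 0,"az": 0,"dx": 0,"dy": 0,"dz": 0,"fingers": 0.3},{"ax": 0,"ay": 0,"az": 0,"dx": 0,"dy": 0,"dz": 0,"fingers": 0.3},{"ax": 0,"ay": 0,"az": 0,"dx": 0,"dy": 0,"dz": 0,"fingers": 0.3},{"ax": 0,"ay": 0,"az": 0,"dx": 0,"dy": 0,"dz": 0,"fingers": 0.3},{"ax": 0,"ay": 0,"az": 0,"dx": 0,"dy": 0,"dz": 0,"fingers": 0.3}]'

```text
t: 3.05
eef_pos: [0.5814, 0.2094, 0.0876]
tool_rot: [0.45, 3.107, 0.003]
ft_force: [-0.7, 1.1, 6.5]
width: 0.042
finger_force: 61.3
```

>>> move_arm --rows '[{"ax": 0,"ay": 0,"az": 0,"dx": 0,"dy": 0,"dz": -0.5,"fingers": 0.3},{"ax": 0,"ay": 0,"az": 0,"dx": 0,"dy": 0,"dz": -1,"fingers": 0.3},{"ax": 0,"ay": 0,"az": 0,"dx": 0,"dy": 0,"dz": -2,"fingers": 0.3},{"ax": 0,"ay": 0,"az": 0,"dx": 0,"dy": 0,"dz": -3,"fingers": 0.3},{"ax": 0,"ay": 0,"az": 0,"dx": 0,"dy": 0,"dz": -4.5,"fingers": 0.3},{"ax": 0,"ay": 0,"az": 0,"dx": 0,"dy": 0,"dz": -6.5,"fingers": 0.3},{"ax": 0,"ay": 0,"az": 0,"dx": 0,"dy": 0,"dz": -9,"fingers": 0.3},{"ax": 0,"ay": 0,"az": 0,"dx": 0,"dy": 0,"dz": -9,"fingers": 0.3},{"ax": 0,"ay": 0,"az": 0,"dx": 0,"dy": 0,"dz": -9,"fingers": 0.3}]'

```text
t: 3.95
eef_pos: [0.5809, 0.2083, 0.1772]
tool_rot: [0.451, 3.108, 0.001]
ft_force: [0.3, -0.1, -1.6]
width: 0.0419
finger_force: 61.3
```

```bash
python3 - <<'E'
from h import *
p,d=snap("wrist"); q,_=snap("side")
cv2.imwrite("pics/w2.png",np.vstack([p[150:384,:,::-1],cv2.resize(q[110:240,150:400,::-1],(512,266))]))
s=arm.state();print(s["t"],s["eef_pos"],s["ft_force"],s["width"],s["finger_force"])
T=pose();t=np.array([.6095,-.150,0]);print(T.round(4),(T[:3,:3].T@(t-T[:3,3])).round(4))
E
```

```text
4.05 [0.58012911 0.20815657 0.17569774] [ 0.19798327 -1.27032252 -0.72382796] 0.04170513313046312 61.311637200415134
[[-9.588e-01  2.840e-01 -1.300e-03  5.801e-01]
 [ 2.840e-01  9.588e-01 -7.000e-04  2.082e-01]
 [ 1.000e-03 -1.000e-03 -1.000e+00  1.757e-01]
 [ 0.000e+00  0.000e+00  0.000e+00  1.000e+00]] [-0.13   -0.3349  0.1759]
```

View pics/w2.png

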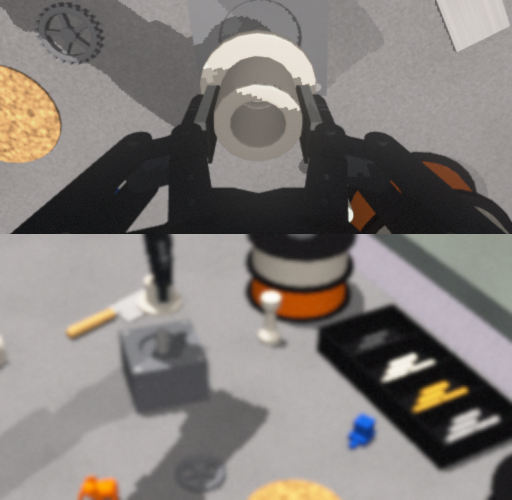

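Bush is in the grip clear of the pin, which stayed home. Carry it to the mat.

>>> move_arm --rows '[{"ax": 0,"ay": 0,"az": 0,"dx": -1.0,"dy": -2.6,"dz": 0,"fingers": 0.3},{"ax": 0,"ay": 0,"az": 0,"dx": -2.5,"dy": -6.4,"dz": 0,"fingers": 0.3},{"ax": 0,"ay": 0,"az": 0,"dx": -4.1,"dy": -10.6,"dz": 0,"fingers": 0.3},{"ax": 0,"ay": 0,"az": 0,"dx": -5.7,"dy": -14.8,"dz": 0,"fingers": 0.3},{"ax": 0,"ay": 0,"az": 0,"dx": -7.3,"dy": -19,"dz": 0,"fingers": 0.3},{"ax": 0,"ay": 0,"az": 0,"dx": -9,"dy": -23.2,"dz": 0,"fingers": 0.3},{"ax": 0,"ay": 0,"az": 0,"dx": -10.6,"dy": -27.4,"dz": 0,"fingers": 0.3},{"ax": 0,"ay": 0,"az": 0,"dx": -12,"dy": -31,"dz": 0,"fingers": 0.3},{"ax": 0,"ay": 0,"az": 0,"dx": -13,"dy": -33.5,"dz": 0,"fingers": 0.3},{"ax": 0,"ay": 0,"az": 0,"dx": -13,"dy": -33.5,"dz": 0,"fingers": 0.3}]'

```text
t: 5.05
eef_pos: [0.6089, -0.1559, 0.1748]
tool_rot: [-0.462, -3.105, 0.005]
ft_force: [-0.2, 0.7, -1.5]
width: 0.0418
finger_force: 61.3
```

>>> move_arm --rows '[{"ax": 0,"ay": 0,"az": 0,"dx": 0,"dy": 0,"dz": 2,"fingers": 0.3},{"ax": 0,"ay": 0,"az": 0,"dx": 0,"dy": 0,"dz": 5,"fingers": 0.3},{"ax": 0,"ay": 0,"az": 0,"dx": 0,"dy": 0,"dz": 8,"fingers": 0.3},{"ax": 0,"ay": 0,"az": 0,"dx": 0,"dy": 0,"dz": 11,"fingers": 0.3},{"ax": 0,"ay": 0,"az": 0,"dx": 0,"dy": 0,"dz": 13.5,"fingers": 0.3},{"ax": 0,"ay": 0,"az": 0,"dx": 0,"dy": 0,"dz": 14.7,"fingers": 0.3},{"ax": 0,"ay": 0,"az": 0,"dx": 0,"dy": 0,"dz": 15,"fingers": 0.3},{"ax": 0,"ay": 0,"az": 0,"dx": 0,"dy": 0,"dz": 15,"fingers": 0.3},{"ax": 0,"ay": 0,"az": 0,"dx": 0,"dy": 0,"dz": 15,"fingers": 0.3}]'

```text
t: 5.95
eef_pos: [0.6111, -0.1495, 0.0275]
tool_rot: [0.45, 3.107, -0.0]
ft_force: [-0.0, 0.6, -1.3]
width: 0.0418
finger_force: 61.3
```

>>> move_arm --rows '[{"ax": 0,"ay": 0,"az": 0,"dx": 0,"dy": 0,"dz": 0.4,"fingers": 0.3},{"ax": 0,"ay": 0,"az": 0,"dx": 0,"dy": 0,"dz": 0.7,"fingers": 0.3},{"ax": 0,"ay": 0,"az": 0,"dx": 0,"dy": 0,"dz": 0.8,"fingers": 0.3},{"ax": 0,"ay": 0,"az": 0,"dx": 0,"dy": 0,"dz": 0.8,"fingers": 0.3},{"ax": 0,"ay": 0,"az": 0,"dx": 0,"dy": 0,"dz": 0.8,"fingers": 0.3}]'

```text
t: 6.45
eef_pos: [0.6107, -0.1497, 0.0196]
tool_rot: [0.451, 3.108, -0.0]
ft_force: [-1.7, 0.4, 8.8]
width: 0.0422
finger_force: 62.1
```

Contact (about 10 N). Open and back off straight up.

>>> move_arm --rows '[{"ax": 0,"ay": 0,"az": 0,"dx": 0,"dy": 0,"dz": 0,"fingers": 1},{"ax": 0,"ay": 0,"az": 0,"dx": 0,"dy": 0,"dz": 0,"fingers": 1},{"ax": 0,"ay": 0,"az": 0,"dx": 0,"dy": 0,"dz": 0,"fingers": 1},{"ax": 0,"ay": 0,"az": 0,"dx": 0,"dy": 0,"dz": 0,"fingers": 1},{"ax": 0,"ay": 0,"az": 0,"dx": 0,"dy": 0,"dz": 0,"fingers": 1},{"ax": 0,"ay": 0,"az": 0,"dx": 0,"dy": 0,"dz": 0,"fingers": 1}]'

```text
t: 7.05
eef_pos: [0.6102, -0.1495, 0.0182]
tool_rot: [-0.45, -3.109, 0.0]
ft_force: [-0.2, 0.2, 0.3]
width: 0.0852
finger_force: 0.0
```

>>> move_arm --rows '[{"ax": 0,"ay": 0,"az": 0,"dx": 0,"dy": 0,"dz": -1,"fingers": 1},{"ax": 0,"ay": 0,"az": 0,"dx": 0,"dy": 0,"dz": -3,"fingers": 1},{"ax": 0,"ay": 0,"az": 0,"dx": 0,"dy": 0,"dz": -6,"fingers": 1},{"ax": 0,"ay": 0,"az": 0,"dx": 0,"dy": 0,"dz": -10,"fingers": 1},{"ax": 0,"ay": 0,"az": 0,"dx": 0,"dy": 0,"dz": -15,"fingers": 1},{"ax": 0,"ay": 0,"az": 0,"dx": 0,"dy": 0,"dz": -19,"fingers": 1},{"ax": 0,"ay": 0,"az": 0,"dx": 0,"dy": 0,"dz": -21,"fingers": 1},{"ax": 0,"ay": 0,"az": 0,"dx": 0,"dy": 0,"dz": -21,"fingers": 1},{"ax": 0,"ay": 0,"az": 0,"dx": 0,"dy": 0,"dz": -21,"fingers": 1}]'

```text
t: 7.95
eef_pos: [0.6101, -0.1495, 0.2288]
tool_rot: [0.451, 3.108, -0.0]
ft_force: [-0.3, -0.4, -0.6]
width: 0.0853
finger_force: 0.0
```

```bash
python3 - <<'E'
from h import *
p,d=snap("wrist")
cv2.imwrite("pics/w3.png",cv2.resize(p[:,:,::-1],(640,480)))
s=arm.state();print(s["t"],s["eef_pos"],s["ft_force"],s["width"])
T=pose();t=np.array([.5795,.2098,0]);print(T.round(4),(T[:3,:3].T@(t-T[:3,3])).round(4))
E
```

```text
8.0 [ 0.60962763 -0.14943127  0.22770697] [0.1384116  0.58879972 0.28212723] 0.08545724137228274
[[-9.589e-01  2.838e-01 -1.200e-03  6.096e-01]
 [ 2.838e-01  9.589e-01  2.000e-04 -1.494e-01]
 [ 1.200e-03 -2.000e-04 -1.000e+00  2.277e-01]
 [ 0.000e+00  0.000e+00  0.000e+00  1.000e+00]] [0.1306 0.336  0.2278]
```

View pics/w3.png

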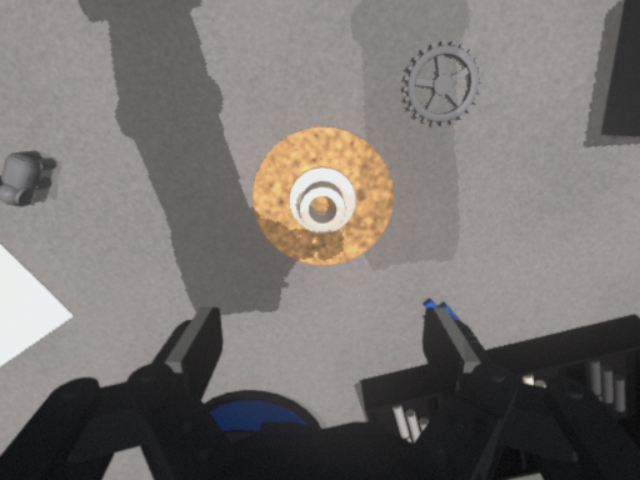

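The bush stands upright and central on the mat: flange about (322,200), mat about (323,196). Go back above the mould.

>>> move_arm --rows '[{"ax": 0,"ay": 0,"az": 0,"dx": 1.5,"dy": 3.8,"dz": 0,"fingers": 1},{"ax": 0,"ay": 0,"az": 0,"dx": 3.2,"dy": 8.2,"dz": 0,"fingers": 1},{"ax": 0,"ay": 0,"az": 0,"dx": 4.9,"dy": 12.6,"dz": 0,"fingers": 1},{"ax": 0,"ay": 0,"az": 0,"dx": 6.6,"dy": 17,"dz": 0,"fingers": 1},{"ax": 0,"ay": 0,"az": 0,"dx": 8.3,"dy": 21.4,"dz": 0,"fingers": 1},{"ax": 0,"ay": 0,"az": 0,"dx": 10,"dy": 25.8,"dz": 0,"fingers": 1},{"ax": 0,"ay": 0,"az": 0,"dx": 11.7,"dy": 30.2,"dz": 0,"fingers": 1},{"ax": 0,"ay": 0,"az": 0,"dx": 13.1,"dy": 33.6,"dz": 0,"fingers": 1},{"ax": 0,"ay": 0,"az": 0,"dx": 13.1,"dy": 33.6,"dz": 0,"fingers": 1},{"ax": 0,"ay": 0,"az": 0,"dx": 13.1,"dy": 33.6,"dz": 0,"fingers": 1}]'

```text
t: 9.0
eef_pos: [0.579, 0.2106, 0.2266]
tool_rot: [-0.446, -3.107, 0.002]
ft_force: [-0.2, -0.3, -0.1]
width: 0.0853
finger_force: 0.0
```

>>> move_arm --rows '[{"ax": 0,"ay": 0,"az": 0,"dx": 0,"dy": 0,"dz": 2,"fingers": 0.6},{"ax": 0,"ay": 0,"az": 0,"dx": 0,"dy": 0,"dz": 4,"fingers": 0.6},{"ax": 0,"ay": 0,"az": 0,"dx": 0,"dy": 0,"dz": 4,"fingers": 0.6},{"ax": 0,"ay": 0,"az": 0,"dx": 0,"dy": 0,"dz": 4,"fingers": 0.6},{"ax": 0,"ay": 0,"az": 0,"dx": 0,"dy": 0,"dz": 4,"fingers": 0.6}]'

```text
t: 9.5
eef_pos: [0.5807, 0.2092, 0.1891]
tool_rot: [0.452, 3.108, 0.0]
ft_force: [0.0, -0.4, -0.1]
width: 0.0512
finger_force: 0.0
```

```bash
python3 - <<'E'
from h import *
p,d=snap("wrist")
s=arm.state();print(s["t"],s["eef_pos"],s["width"])
# predicted pixel of pin top
z=np.load("pics/wrist.npz"); c=np.linalg.inv(z["M"])@np.array([.5795,.2105,.108,1]); u=float(z["f"])*c[:2]/c[2]+z["c"]; print(u)
x,y=int(u[0])-50,int(u[1])-45; print(x,y)
cv2.imwrite("pics/w4.png",cv2.resize(p[y:y+85,x:x+100,::-1],None,fx=7,fy=7,interpolation=cv2.INTER_CUBIC))
E
```

```text
9.55 [0.58067635 0.20944312 0.18926584] 0.05151434072405662
[259.3432739  195.83520358]
209 150
```

View pics/w4.png

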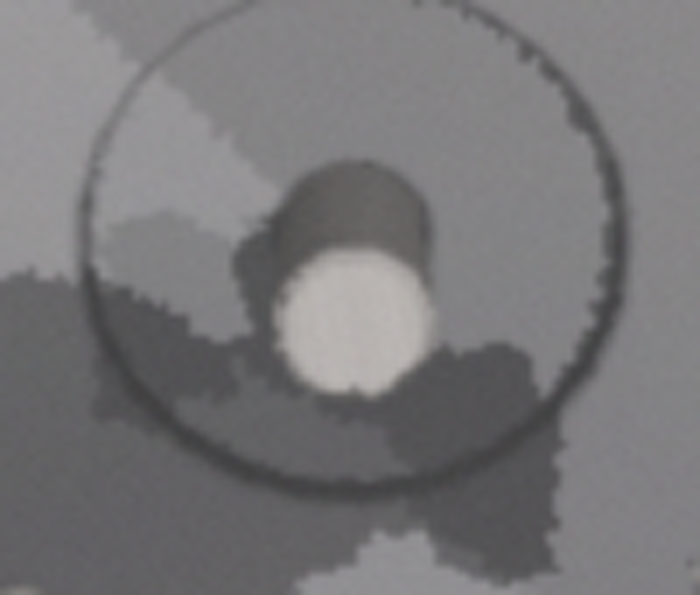

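```bash
python3 - <<'E'
from h import *
f=lambda x,y,h:at_z("wrist",209+(x+.5)/7-.5,150+(y+.5)/7-.5,h)
T=pose()
for n,a in(("pin",f(354,321,.108)),("pin w",f(275,321,.108)),("pin w",f(432,321,.108)),("cav",f((82+625)/2,235,.08))):
  print(n,a.round(4),(T[:3,:3].T@(a-T[:3,3])).round(4))
# hub held view: lateral grip centre from w2? TCP-y expected 0
E
```

```text
pin [0.5791 0.2104 0.108 ] [0.0019 0.0004 0.0813]
pin w [0.5764 0.2013 0.108 ] [ 0.0019 -0.0091  0.0813]
pin w [0.5818 0.2194 0.108 ] [0.0019 0.0098 0.0813]
cav [0.5771 0.2111 0.08  ] [0.004  0.0004 0.1093]
```

>>> move_arm --rows '[{"ax": 0,"ay": 0,"az": 0,"dx": 0.2,"dy": 0.04,"dz": 1,"fingers": 0.45},{"ax": 0,"ay": 0,"az": 0,"dx": 0.2,"dy": 0.04,"dz": 3,"fingers": 0.45},{"ax": 0,"ay": 0,"az": 0,"dx": 0.2,"dy": 0.04,"dz": 5,"fingers": 0.45},{"ax": 0,"ay": 0,"az": 0,"dx": 0.2,"dy": 0.04,"dz": 7,"fingers": 0.45},{"ax": 0,"ay": 0,"az": 0,"dx": 0.2,"dy": 0.04,"dz": 9,"fingers": 0.45},{"ax": 0,"ay": 0,"az": 0,"dx": 0.2,"dy": 0.04,"dz": 10.5,"fingers": 0.45},{"ax": 0,"ay": 0,"az": 0,"dx": 0.2,"dy": 0.04,"dz": 10.9,"fingers": 0.45},{"ax": 0,"ay": 0,"az": 0,"dx": 0.2,"dy": 0.04,"dz": 10.9,"fingers": 0.45},{"ax": 0,"ay": 0,"az": 0,"dx": 0.2,"dy": 0.04,"dz": 10.9,"fingers": 0.45}]'

```text
t: 10.45
eef_pos: [0.5786, 0.211, 0.08]
tool_rot: [0.45, 3.108, 0.001]
ft_force: [0.7, 1.1, 0.9]
width: 0.0389
finger_force: 0.0
```

```bash
python3 - <<'E'
from h import *
p,d=snap("wrist")
s=arm.state();print(s["t"],s["eef_pos"],s["ft_force"],s["width"])
cv2.imwrite("pics/w5.png",cv2.resize(p[184:384,120:400,::-1],None,fx=2.5,fy=2.5,interpolation=cv2.INTER_CUBIC))
E
```

```text
10.5 [0.57878756 0.21102989 0.08022468] [-0.25087513  0.70001285 -0.3356664 ] 0.038389480219417516
```

View pics/w5.png

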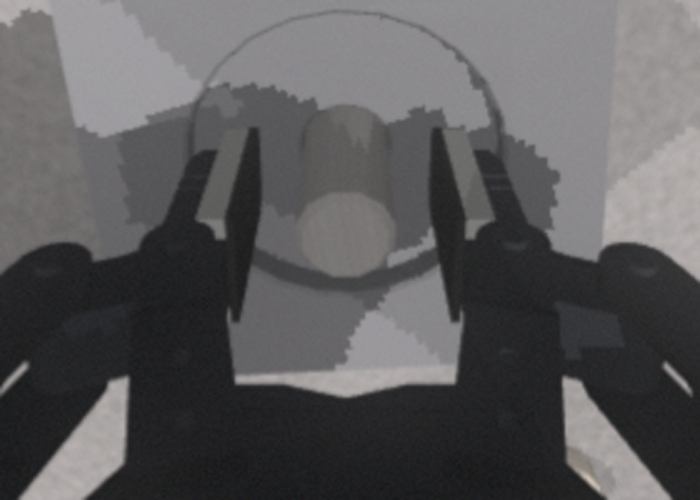

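The pin top (346,235) lies centred between the pads, whose inner edges are at 260 and 431. Close.

>>> move_arm --rows '[{"ax": 0,"ay": 0,"az": 0,"dx": 0,"dy": 0,"dz": 0,"fingers": 0.3},{"ax": 0,"ay": 0,"az": 0,"dx": 0,"dy": 0,"dz": 0,"fingers": 0.2},{"ax": 0,"ay": 0,"az": 0,"dx": 0,"dy": 0,"dz": 0,"fingers": 0.05},{"ax": 0,"ay": 0,"az": 0,"dx": 0,"dy": 0,"dz": 0,"fingers": 0.05},{"ax": 0,"ay": 0,"az": 0,"dx": 0,"dy": 0,"dz": 0,"fingers": 0.05},{"ax": 0,"ay": 0,"az": 0,"dx": 0,"dy": 0,"dz": 0,"fingers": 0.05},{"ax": 0,"ay": 0,"az": 0,"dx": 0,"dy": 0,"dz": 0,"fingers": 0.05},{"ax": 0,"ay": 0,"az": 0,"dx": 0,"dy": 0,"dz": 0,"fingers": 0.05}]'

```text
t: 11.3
eef_pos: [0.5788, 0.211, 0.0803]
tool_rot: [0.45, 3.108, 0.001]
ft_force: [-0.5, -0.5, 6.1]
width: 0.0181
finger_force: 58.4
```

>>> move_arm --rows '[{"ax": 0,"ay": 0,"az": 0,"dx": 0,"dy": 0,"dz": -0.2,"fingers": 0.05},{"ax": 0,"ay": 0,"az": 0,"dx": 0,"dy": 0,"dz": -0.4,"fingers": 0.05},{"ax": 0,"ay": 0,"az": 0,"dx": 0,"dy": 0,"dz": -0.6,"fingers": 0.05},{"ax": 0,"ay": 0,"az": 0,"dx": 0,"dy": 0,"dz": -0.8,"fingers": 0.05},{"ax": 0,"ay": 0,"az": 0,"dx": 0,"dy": 0,"dz": -1,"fingers": 0.05},{"ax": 0,"ay": 0,"az": 0,"dx": 0,"dy": 0,"dz": -1,"fingers": 0.05}]'

```text
t: 11.9
eef_pos: [0.5782, 0.2108, 0.0895]
tool_rot: [0.451, 3.109, 0.0]
ft_force: [0.1, 0.4, -1.8]
width: 0.0182
finger_force: 58.6
```

Side forces are negligible, and the pin's weight is on the tool. Continue.

>>> move_arm --rows '[{"ax": 0,"ay": 0,"az": 0,"dx": 0,"dy": 0,"dz": -0.3,"fingers": 0.05},{"ax": 0,"ay": 0,"az": 0,"dx": 0,"dy": 0,"dz": -0.6,"fingers": 0.05},{"ax": 0,"ay": 0,"az": 0,"dx": 0,"dy": 0,"dz": -0.9,"fingers": 0.05},{"ax": 0,"ay": 0,"az": 0,"dx": 0,"dy": 0,"dz": -1.2,"fingers": 0.05},{"ax": 0,"ay": 0,"az": 0,"dx": 0,"dy": 0,"dz": -1.5,"fingers": 0.05},{"ax": 0,"ay": 0,"az": 0,"dx": 0,"dy": 0,"dz": -1.8,"fingers": 0.05},{"ax": 0,"ay": 0,"az": 0,"dx": 0,"dy": 0,"dz": -2.1,"fingers": 0.05},{"ax": 0,"ay": 0,"az": 0,"dx": 0,"dy": 0,"dz": -2.1,"fingers": 0.05},{"ax": 0,"ay": 0,"az": 0,"dx": 0,"dy": 0,"dz": -2.1,"fingers": 0.05},{"ax": 0,"ay": 0,"az": 0,"dx": 0,"dy": 0,"dz": -2.1,"fingers": 0.05}]'

```text
t: 12.9
eef_pos: [0.5782, 0.2108, 0.1103]
tool_rot: [0.451, 3.109, 0.0]
ft_force: [0.8, 1.3, -2.5]
width: 0.0182
finger_force: 58.7
```

```bash
python3 - <<'E'
from h import *
q,_=snap("wrist"); p,d=snap("side")
a=cv2.resize(q[140:340,180:340,::-1],(400,500),interpolation=cv2.INTER_CUBIC)
b=cv2.resize(p[135:205,205:261,::-1],(400,500),interpolation=cv2.INTER_CUBIC)
cv2.imwrite("pics/w6.png",np.hstack([a,b]))
for _ in range(3):
  s=arm.state();print(s["t"],s["eef_pos"],s["ft_force"],s["width"],s["finger_force"])
E
```

```text
13.0 [0.57822001 0.21074877 0.11020634] [ 1.28508307  1.06043211 -1.63487436] 0.01794819185322467 58.70414078235626
13.0 [0.57822001 0.21074877 0.11020634] [ 1.28508307  1.06043211 -1.63487436] 0.01794819185322467 58.70414078235626
13.0 [0.57822001 0.21074877 0.11020634] [ 1.28508307  1.06043211 -1.63487436] 0.01794819185322467 58.70414078235626
```

View pics/w6.png

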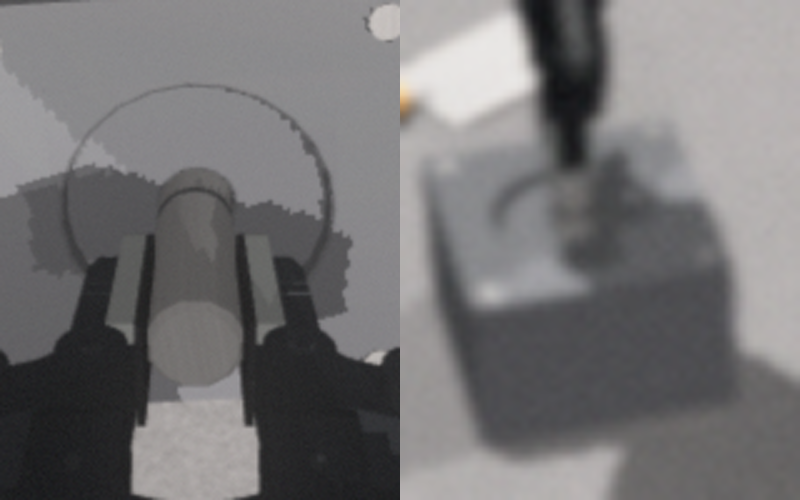

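The line is visible at about (195,190) in the left half of the crop, above where the shank meets the cavity floor (about y=168). I'll compute its height.

```bash
python3 - <<'E'
from h import *
z=np.load("pics/wrist.npz"); T=pose(); a=T[:3,3]; 
p0=np.array([.5790,.2107,0])+0.01*T[:3,0]*[1,1,0]
for h in(.072,.080,.0818,.085,.088,.138):
    c=np.linalg.inv(z["M"])@np.r_[p0[:2],h,1]; u=float(z["f"])*c[:2]/c[2]+z["c"]; print(h,((u-[180,140])*2.5).round(1))
g=z["p"][200:240,int(180+195/2.5)-3:int(180+195/2.5)+4].mean((1,2)); print(g.round(0))
E
```

```text
0.072 [196.3 166.3]
0.08 [196.3 177.6]
0.0818 [196.3 180.3]
0.085 [196.3 185.2]
0.088 [196.3 189.9]
0.138 [196.5 298.2]
[136. 136. 135. 135. 135. 135. 128. 106. 101. 100. 100.  98.  96.  95.
  87.  67.  72.  95.  99. 101. 100. 100. 100. 100.  99. 100. 100. 100.
 100. 101. 100. 100. 100. 100.  99.  98.  98.  96.  95.  92.]
```

The line centre is at about 85–87 mm, so its lower edge clears the top face by about 4–5 mm. The grip is steady and side forces are small. Hand in.

```bash
python3 -c "
from h import *
print(ticket.job_done())"
```

```text
the job is handed in; nothing more can be done
None
```

The job is handed in: the bush stands flange down near the middle of the cork mat, and the arm is holding the core pin straight up with its dark line about 4–5 mm clear of the mould's top face and its foot still in the bore.

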